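# Oil a bearing in the slide-cover box

### The arm

A 7-joint arm with a two-finger parallel gripper is mounted at the origin on the work surface. World frame = base frame: x ahead of the robot, y to its left, z up, the work surface at z = 0. Lengths are in m, angles in rad, forces in N, time in s.
With the tool pointing down it reaches from about 0.35 to 0.9 m from the base axis. Payload 7.2 kg.
Tool frame: the origin (TCP) lies at the very end of the fingers, on their centre line; the grasp point (between the pads) lies 19 mm behind it (ctrl.grasp_offset is the distance from the TCP to the grasp point, in m); z points along the fingers, y is the line along which they close (so a half turn about z gives the same grasp; the last joint's range is limited). The gripper opens to 88 mm and grips with 3 to 60 N. Pads are 20 mm wide; open, the fingers measure 115 mm over their backs; the gripper's body (75 mm by 178 mm) begins 61 mm behind the grasp point.
Start: joints at [1.209, 0.411, -0.013, 1.596, 0.006, 1.134, -0.082], TCP at [0.181, -0.598, 0.223] pointing down, gripper open.
Joint ranges: [-2.95, 2.95], [-0.29, 1.99], [-1.47, 1.44], [0.14, 2.54], [-1.03, 4.17], [0.13, 1.85], [-2.86, 2.86]. Speed limits (rad/s): [2.39, 2.39, 3.01, 3.01, 3.14, 3.14, 3.14].

### API

Orientations are given as [roll, pitch, yaw] about the fixed x, y, z axes, in that order (R = Rz(yaw) Ry(pitch) Rx(roll)).
In Python, from cell import ctrl, grab_frame, cut_out, spot_point gives the robot as it stands.
- The arm moves only by the shell command python3 -m creep 'ROWS' [FORCE]. ROWS is JSON, a list of rows, each an object with "translation": the shift along the tool's x, y, z in mm, a list of three; "twist": the turn, a rotation vector about the tool's x, y, z in degrees, a list of three; "claw": the opening, from 0 (shut) to 1 (fully open). In form: [{"translation": [tx, ty, tz], "twist": [wx, wy, wz], "claw": claw}, ...]. A call has 1 to 10 rows; each row is the pose to reach, as a shift and turn from the pose commanded when the call began, along the tool's axes at that moment; what a row does not reach only later rows make up. A row lasts 1/10 s, in which the tool goes at most 50 mm and 8.59 degrees, less where a joint would pass 70% of its speed; a pose out of reach is approached as far as the arm can. A call with a gripper value outside its range is refused whole. The fingers move at their own pace and stop on an object; FORCE is the grip in N (left out, the last holds). Time passes only in rows, so rows that repeat a pose let the fingers close. It gives the time, the measured TCP pose, the force, the opening and the grip force at its end, in the units of the state.
- ctrl.get_state(): the state, without advancing time (a new reading comes with each control period).
- grab_frame(name): name is "side" or "top"; returns a dict with "image" (480x640x3 uint8, red, green, blue), "mtx" (3x3 intrinsics, pixels), "eye" and "orientation" of the camera in the world. Camera axes: x right, y down, z forward; pixel columns grow to the right and rows downward; lengths in m; the calibration is good to about 2 mm. A picture is of the moment at which its call begins. There is no depth.
- ctrl.sign_off(): hands the job in; it is judged then, once.
Trained networks look in a picture, given as the dict that the camera call returned (one of the last four; its "shot" number tells which), for a name from the list of things; names that differ only in an ending like _2 or _b are one class to them, and where a whole thing is asked for, a point or a joint stands for the part that bears it (a point fixed in the world has none). Each returns a list of dicts, best first, with "p" (0 to 1); they miss things now and then, are a little off and sometimes report something else, mostly with a low value. They report only what shows in the picture. A call takes as long as a camera call. They do not tell look-alikes from the thing itself.
- cut_out(picture, label): "pixels" (480x640 bool, what is visible of it) and "extent" ([left, top, right, bottom] in pixels, round what is visible of it).
- spot_point(picture, label): "point" ([row, column] in pixels: a listed point, or the origin of a listed thing).
The state is a dict: "time_s": time; "q": joint angles; "joint_vel": joint speeds; "tau": joint torques, N m; "eef_pos": TCP position; "orientation": TCP orientation; "contact_force": force on the tool from outside, world axes, zero at the start; "wrist_torque": the same for the moment, N m; "grip_width": opening from 0.0 (shut) to 1.0 (fully open); "finger_force": force on a finger pad.
Only numpy, scipy, OpenCV 4.12 (cv2) and the standard library are available. Lean on these libraries where they do the work, as an engineer would, in place of code of your own. Each camera call takes 0.05 s, during which the arm holds its last target. There are 200 camera calls.

### The job

Push the yellow cover of the grey oiling box fully open, then take the steel bearing from the rubber mat, lay it flat on the floor of the bay (set it down gently, do not drop it) and let go. With the cover still fully open, press the red cap of the spray canister right down for a moment and let it spring up, then push the cover fully shut over the bearing. Never press the cap while the cover is over the bay, and leave the amber bottle, the white bottle, the green tin and the brass bushing standing where they are.

Things in the scene. Friction and masses are not known exactly. Their poses are not given: they have to be found in the camera images.
- box: Grey fixed box, 120 (x) x 240 (y) x 62 mm high, origin centre of underside. -y half: open bay, inside x -48..48, y -108..-4, floor at z 6, walls to z 50; middle of it when uncovered: x 0, y -59. +y half: solid deck, top z 50. Rails on both long edges: inner faces x +-51, top z 60, lips to z 62 reach in to x +-47. End bar y 110..120, top z 60. (mm, box frame)
- cover (a joint): Slide of the flat yellow cover along box +y, m: 0 = fully shut over the bay, 0.106 = fully open over the deck (end stops; open bay is clear from y -108 to -10 mm). Starts at 0 to 0.045, stays where left, takes about 2 to 4 N to push. Plate 100 (x) x 118 (y) x 5 mm, underside 51, top 56 mm above box origin. A black ridge stands across its middle.
- ridge_top (a point): Middle of the top of the cover's black ridge, 78 mm above the box's origin, at box x 0, y = -57 mm + cover joint value. The ridge is 70 mm long (box x), 10 mm thick (box y), 22 mm high above the plate; push it on either face.
- bearing: Loose steel ball bearing: ring, outer diameter 42, bore 20, height 16 mm, 0.07 to 0.14 kg, lying flat on the mat (its top 20 mm above the bench). Origin: centre of its underside; z is its axis. The bearing, tin and bushing lie in a row with about 80 mm between centres; which is where varies.
- mat: Black rubber mat fixed on the bench, 300 (x) x 110 (y) x 4 mm thick. Origin: centre of its underside. The row of three things runs along its x axis.
- canister: Blue spray canister with a yellow band, fixed on the bench beside the bay on the box's +x side; foot 72 mm, body 56 mm in diameter, shoulder ends 146 mm up. Origin: centre of its underside, on its vertical axis. Its short white spout points along its -x, to the bay.
- nozzle (a joint): Travel of the canister's red cap straight down, in m: 0 = up, 0.006 = fully pressed (end stop). Sprung: begins to move at about 2 N, fully down at about 5.5 N; springs up when let go.
- nozzle_top (a point): Middle of the flat top of the red cap (26 mm diameter), 168 mm above the bench when up; moves with the cap.
- bottle: Loose amber bottle with a black cap, 56 mm diameter, 150 mm high, standing on the bench close to the box's -x side, beside the cover's path. Origin: centre of its underside. Leave alone.
- jug: Loose white plastic bottle with a blue cap, 56 mm diameter, 180 mm high, standing on the bench close to the box's +x side, beside the deck. Origin: centre of its underside. Leave alone.
- tin: Loose green tin, 52 mm diameter, 55 mm high, on the mat. Origin: centre of its underside. Leave alone.
- bushing: Loose brass flanged bushing, flange 48 mm diameter and 8 mm thick, neck 30 mm, 35 mm high, on the mat. Origin: centre of its underside. Leave alone.
There are look-alikes about, which are no part of the job. Leave any purple look-alike of the canister alone. Several things have the shape of the bearing; the one meant has the colours described above.

How it is judged:
By the outcome, as a careful person would: the job done as asked, in the order asked, and still so for the second after the job is handed in, with the robot touching nothing.
It also fails if it takes over 72 s, if anything falls off the work surface, if the arm or the gripper's body presses on something with over 40 N, if the wrist force passes 120 N, or if a joint passes its speed limit or range.

## Working session

There is one attempt and no reset: what is moved stays moved. The work goes in short steps, Python scripts to look and compute and a shell command to move; the robot and the scene stay as the last step left them, time stands still between calls to the robot, and variables do not carry over. Pictures are saved under pics/ and viewed, at most 12 in all, crops included, and the job is handed in when it is done.

```bash
mkdir -p pics
cat > h.py <<'E'
import numpy as np, cv2
from cell import ctrl, grab_frame, cut_out, spot_point
from scipy.spatial.transform import Rotation as R
def Rm(o):
    o=np.array(o,float)
    if o.shape==(3,3): return o
    return (R.from_quat(o) if o.size==4 else R.from_euler('xyz',o)).as_matrix()
def ray(f,rc):
    d=np.linalg.inv(f['mtx'])@np.array([rc[1],rc[0],1.]); return np.array(f['eye']),Rm(f['orientation'])@d
def onz(f,rc,z):
    e,d=ray(f,rc); return e+d*(z-e[2])/d[2]
def proj(f,p):
    c=Rm(f['orientation']).T@(np.array(p)-f['eye']); u=np.array(f['mtx'])@c; return u[1]/u[2],u[0]/u[2]
def save(f,n,box=None,s=1):
    im=f['image'][:,:,::-1]
    if box: im=im[box[1]:box[3],box[0]:box[2]]
    cv2.imwrite('pics/'+n,cv2.resize(im,None,fx=s,fy=s,interpolation=cv2.INTER_CUBIC))
E
python3 - <<'E'
from h import *
for n in('top','side'):
    f=grab_frame(n); save(f,n+'0.png'); print(n,f['eye'],f['orientation'],f['mtx'])
    for l,z in [('box',0),('ridge_top',.078),('bearing',.004),('mat',0),('canister',0),('nozzle_top',.168),('bottle',0),('jug',0),('tin',.004),('bushing',.004)]:
        print(l,[(round(d['p'],2),np.round(d['point']).tolist(),np.round(onz(f,d['point'],z)[:2],3).tolist()) for d in spot_point(f,l)][:4])
print(ctrl.get_state())
E
```

```text
top [0.28131778 0.08677942 1.31302764] [-2.93157511e+00  2.51096195e-03 -1.60207449e+00] [[549.79080135   0.         309.83502809]
 [  0.         549.79080135 245.2927442 ]
 [  0.           0.           1.        ]]
box [(0.75, [274.0, 407.0], [0.482, -0.15])]
ridge_top [(0.86, [273.0, 432.0], [0.472, -0.193])]
bearing [(0.71, [262.0, 160.0], [0.53, 0.445]), (0.49, [265.0, 218.0], [0.519, 0.304])]
mat [(0.82, [261.0, 221.0], [0.53, 0.298])]
canister [(0.65, [233.0, 431.0], [0.582, -0.217]), (0.58, [187.0, 451.0], [0.698, -0.275])]
nozzle_top [(0.59, [165.0, 475.0], [0.694, -0.286]), (0.48, [220.0, 447.0], [0.572, -0.215])]
bottle [(0.73, [321.0, 389.0], [0.372, -0.101])]
jug [(0.78, [227.0, 388.0], [0.6, -0.112]), (0.15, [273.0, 432.0], [0.483, -0.211])]
tin [(0.86, [291.0, 220.0], [0.455, 0.299])]
bushing [(0.71, [227.0, 231.0], [0.613, 0.272])]
side [0.25249396 0.72811282 0.70305728] [-2.25472644e+00 -9.83672290e-04 -2.70503237e+00] [[460.71410547   0.         325.88738914]
 [  0.         460.71410547 236.8767588 ]
 [  0.           0.           1.        ]]
box [(0.77, [227.0, 390.
[... 816 characters left out ...]
8464,  0.41109824, -0.01272752,  1.59619977,  0.00561049,
        1.13428497, -0.08222459]), 'joint_vel': array([ 8.52746094e-04, -9.99164247e-04,  5.26165475e-06,  2.60834693e-04,
        7.60118259e-04,  3.66851698e-04,  4.50931978e-04]), 'tau': array([ 3.25458223e-04, -5.87745237e+01,  6.41105622e-01, -2.91382277e+01,
       -5.37903712e-02,  1.05278075e-02, -5.15706074e-05]), 'eef_pos': array([ 0.18100625, -0.59822416,  0.22265453]), 'orientation': array([ 3.14154755e+00, -5.22198856e-06,  2.93826085e-01]), 'contact_force': array([-0.11784638,  0.39855566,  0.2132518 ]), 'wrist_torque': array([ 0.02252654, -0.01016103, -0.03325941]), 'finger_force': 0.0, 'grip_width': 1.0003533933834008}
```

View both.

View pics/top0.png

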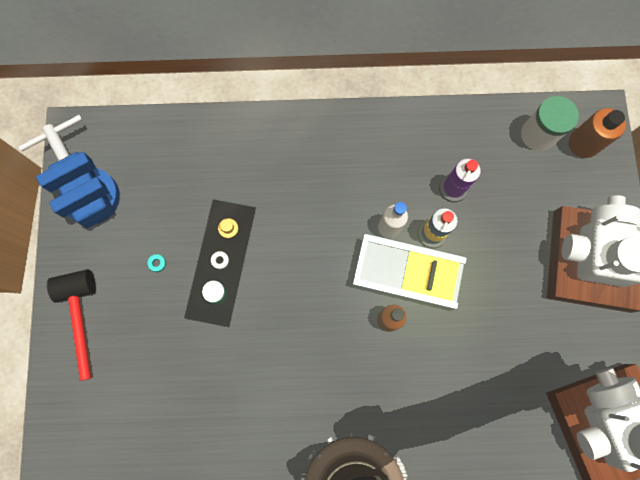

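View pics/side0.png

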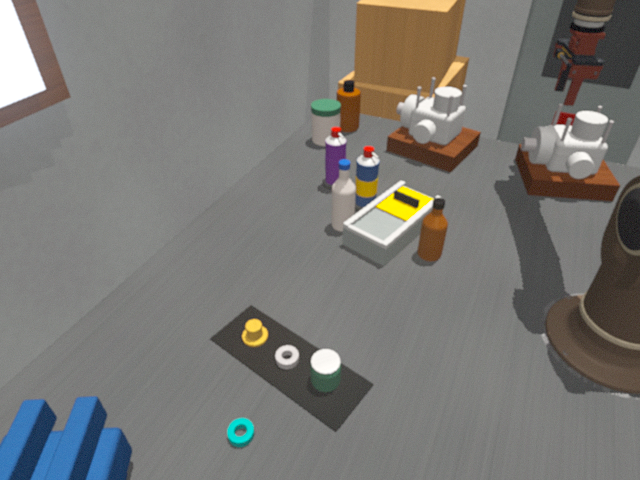

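The top view shows the box at about (410,272). Its white deck is on the left and the yellow cover with the ridge at (433,275) on the right. The true canister (blue with a yellow band) is at (440,228), and a purple look-alike is at (462,178). The mat is at (220,262) with the bushing (228,228), the ring (219,260) and the tin (213,291).

Candidates for the bearing are the steel-grey ring on the mat at top (219,260), the teal ring off the mat at (156,263) and the brass bushing at (228,228). I choose the steel ring on the mat, and will check that in a crop.

```bash
cat >> h.py <<'E'
def bx(P,pts): # P=(x,y,yaw)
    c,s=np.cos(P[2]),np.sin(P[2]); p=np.atleast_2d(np.array(pts,float))
    return np.c_[P[0]+c*p[:,0]-s*p[:,1],P[1]+s*p[:,0]+c*p[:,1],p[:,2]]
def hullmask(f,pts):
    uv=np.array([proj(f,p)[::-1] for p in pts]); m=np.zeros((480,640),np.uint8)
    h=cv2.convexHull(np.float32(uv)); cv2.fillConvexPoly(m,np.int32(np.round(h*16)),1,shift=4); return m>0
def near(ds,f,xy,z):  # best detection near xy
    ds=[d for d in ds if np.hypot(*(onz(f,d['point'],z)[:2]-xy))<.05]; return ds[0] if ds else None
def tri(fs,pix):
    A=np.zeros((3,3));b=np.zeros(3)
    for f,p in zip(fs,pix):
        e,d=ray(f,p); d/=np.linalg.norm(d); M=np.eye(3)-np.outer(d,d); A+=M;b+=M@e
    return np.linalg.solve(A,b)
E
python3 - <<'E'
from h import *
from scipy.optimize import minimize
t=grab_frame('top'); s=grab_frame('side'); fs=[t,s]
save(t,'crop.png',(180,190,260,330),4)
def fit(lab,pts,P0,fs):
    ms=[cut_out(f,lab)[0]['pixels'] for f in fs]
    def cost(P):
        c=0
        for f,m in zip(fs,ms):
            h=hullmask(f,bx(P,pts)); c+=1-(h&m).sum()/(h|m).sum()
        return c
    r=minimize(cost,P0,method='Nelder-Mead',options=dict(initial_simplex=np.array(P0)+np.array([[0,0,0],[.01,0,0],[0,.01,0],[0,0,.1]])))
    return r.x.round(4),round(r.fun,3)
B=[[i*.06,j*.12,k] for i in(-1,1) for j in(-1,1) for k in(0,.06)]
M=[[i*.15,j*.055,.004] for i in(-1,1) for j in(-1,1)]
for g in ([t],[s],fs): print('box',fit('box',B,[.482,-.15,-.2],g))
print('mat',fit('mat',M,[.53,.298,-.2],fs))
# ring + cap colour blobs
for f in fs:
    im=f['image'].astype(int); hsv=cv2.cvtColor(f['image'],cv2.COLOR_RGB2HSV)
    # ring
    c=proj(f,[.525,.304,.02]); d=[q for q in cut_out(f,'bearing')]
    for q in d:
        v,u=np.nonzero(q['pixels']); print('bear',q['p'],(v.mean(),u.mean()),onz(f,(v.mean(),u.mean()),.013)[:2].round(4),hsv[q['pixels']].mean(0).round())
    red=((hsv[...,0]<8)|(hsv[...,0]>172))&(hsv[...,1]>150)&(hsv[...,2]>90)
    n,l,st,ce=cv2.connectedComponentsWithStats(red.astype(np.uint8))
    for i in range(1,n):
        if st[i,4]>15 : print('red',ce[i].round(1),st[i],onz(f,ce[i][::-1],.160)[:2].round(4))
    yel=(abs(hsv[...,0].astype(int)-28)<6)&(hsv[...,1]>150)
    n,l,st,ce=cv2.connectedComponentsWithStats(yel.astype(np.uint8))
    for i in range(1,n):
        if st[i,4]>300: print('yel',ce[i].round(1),st[i],onz(f,ce[i][::-1],.056)[:2].round(4))
    for lab,z in (('bottle',.15),('jug',.18)):
        print(lab,[(q['p'],onz(f,q['point'],0)[:2].round(3)) for q in spot_point(f,lab)[:2]])
    r=spot_point(f,'ridge_top');print('ridge',[(q['p'],onz(f,q['point'],.078)[:2].round(4)) for q in r])
E
```

```text
box (array([ 0.4814, -0.1445, -0.265 ]), np.float64(0.031))
box (array([ 0.4869, -0.1485, -0.1997]), np.float64(0.11))
box (array([ 0.4826, -0.145 , -0.2604]), np.float64(0.159))
mat (array([ 0.5292,  0.2988, -0.226 ]), np.float64(0.476))
bear 0.64 (np.float64(263.64878048780486), np.float64(156.61951219512196)) [0.525  0.4507] [ 86. 141. 217.]
bear 0.48 (np.float64(260.1497584541063), np.float64(219.15942028985506)) [0.5288 0.3005] [ 12.   7. 236.]
red [471.4 165.2] [466 160  12  12 101] [ 0.6967 -0.2807]
red [447.3 216.5] [442 211  12  12  95] [ 0.5814 -0.2178]
red [ 79.1 337.5] [ 68 296  23  84 925] [0.3469 0.5661]
bottle [(0.78, array([ 0.374, -0.097]))]
jug [(0.77, array([ 0.605, -0.115]))]
ridge [(0.59, array([ 0.4643, -0.1933])), (0.32, array([ 0.5829, -0.1023])), (0.24, array([ 0.5649, -0.1975]))]
bear 0.94 (np.float64(431.7602862254025), np.float64(240.1860465116279)) [0.5274 0.4535] [ 89. 230. 191.]
bear 0.66 (np.float64(356.643216080402), np.float64(285.47738693467335)) [0.5315 0.3002] [ 14.  12. 195.]
red [564.5 117.5] [558 113  17  11 113] [ 0.1606 -0.6213]
red [335.5 130.8] [331 127  11  10  74] [ 0.6955 -0.2819]
red [367.8 150.8] [364 146  10  11  86] [ 0.5812 -0.2179]
yel [402.8 203.8] [376 186  56  35 826] [ 0.4717 -0.1868]
bottle [(0.98, array([ 0.377, -0.09 ])), (0.6, array([0.53 , 0.297]))]
jug [(0.72, array([ 0.597, -0.112]))]
ridge [(0.57, array([ 0.4742, -0.2012]))]
```

View pics/crop.png

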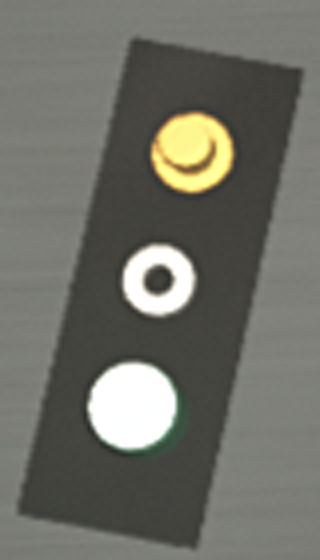

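The crop shows a steel-grey ring with a dark bore in the middle of the mat, between the brass bushing and the tin, so that is the bearing.

```bash
cat >> h.py <<'E'
BOX=[.4815,-.1445,-.26]
def rel(p,yaw,st=None):
    st=st or ctrl.get_state(); r=R.from_euler('xyz',st['orientation'])
    t=r.inv().apply(np.array(p)-st['eef_pos'])*1000
    w=(r.inv()*R.from_euler('xyz',[np.pi,0,yaw])).as_rotvec(degrees=True)
    print('translation',t.round(1),'twist',w.round(1))
def B2w(x,y,z): return bx(BOX,[[x,y,z]])[0]
E
python3 - <<'E'
from h import *
a=B2w(0,-.098,.0)
for z in(.35,.13,.064): rel([a[0],a[1],z],-.26)
E
```

```text
translation [ 367.5 -263.9 -127.4] twist [ 0.  -0.  31.7]
translation [ 367.5 -263.9   92.6] twist [ 0.  -0.  31.7]
translation [ 367.5 -263.9  158.6] twist [ 0.  -0.  31.7]
```

```bash
python3 -m creep '[{"translation":[0,0,-60],"twist":[0,0,0],"claw":0},{"translation":[0,0,-127],"twist":[0,0,0],"claw":0},{"translation":[0,0,-127],"twist":[0,0,0],"claw":0},{"translation":[367,-264,-127],"twist":[0,0,32],"claw":0},{"translation":[367,-264,-127],"twist":[0,0,32],"claw":0},{"translation":[367,-264,-127],"twist":[0,0,32],"claw":0},{"translation":[367,-264,-127],"twist":[0,0,32],"claw":0},{"translation":[367,-264,-127],"twist":[0,0,32],"claw":0},{"translation":[367,-264,-127],"twist":[0,0,32],"claw":0},{"translation":[367,-264,-127],"twist":[0,0,32],"claw":0}]' 20
python3 - <<'E'
from h import *
a=B2w(0,-.098,.0)
for z in(.13,.064): rel([a[0],a[1],z],-.26)
E
```

```text
time_s: 2.9
eef_pos: [0.3915, -0.3227, 0.35]
orientation: [3.141, -0.001, -0.265]
contact_force: [0.8, -0.3, 0.2]
grip_width: 0.13
finger_force: 0.0
translation [ 40.5 -97.6 220. ] twist [ 0.  -0.  -0.3]
translation [ 40.5 -97.7 286. ] twist [ 0.  -0.  -0.3]
```

```bash
python3 -m creep '[{"translation":[40,-98,50],"twist":[0,0,0],"claw":0},{"translation":[40,-98,50],"twist":[0,0,0],"claw":0},{"translation":[40,-98,220],"twist":[0,0,0],"claw":0},{"translation":[40,-98,220],"twist":[0,0,0],"claw":0},{"translation":[40,-98,220],"twist":[0,0,0],"claw":0},{"translation":[40,-98,220],"twist":[0,0,0],"claw":0},{"translation":[40,-98,220],"twist":[0,0,0],"claw":0},{"translation":[40,-98,220],"twist":[0,0,0],"claw":0}]'
python3 - <<'E'
from h import *
a=B2w(0,-.098,.0)
rel([a[0],a[1],.066],-.26)
f=grab_frame('side'); save(f,'s1.png',(300,120,480,280),4)
E
```

```text
time_s: 3.7
eef_pos: [0.4552, -0.2406, 0.1303]
orientation: [-3.142, 0.0, -0.265]
contact_force: [-0.7, -0.5, -0.1]
grip_width: 0.003
finger_force: 0.0
translation [ 0.7 -1.6 64.3] twist [-0.   0.  -0.3]
```

View pics/s1.png

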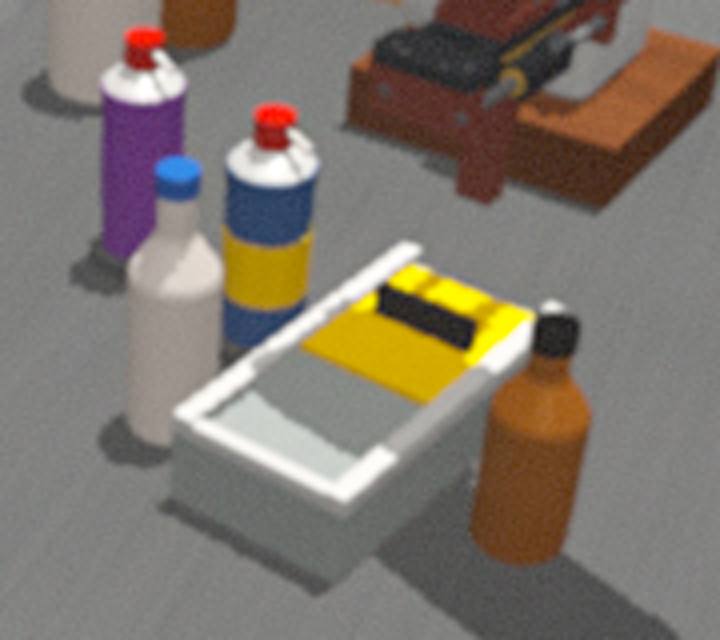

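The fingers are closed above the cover at crop (485,190), behind the ridge at (425,315). The bottle and canister are clear, so I'll lower and push.

```bash
python3 -m creep '[{"translation":[0,-1,40],"twist":[0,0,0],"claw":0},{"translation":[0,-1,63],"twist":[0,0,0],"claw":0},{"translation":[0,-1,64],"twist":[0,0,0],"claw":0},{"translation":[0,-20,64],"twist":[0,0,0],"claw":0},{"translation":[0,-35,64],"twist":[0,0,0],"claw":0},{"translation":[0,-50,64],"twist":[0,0,0],"claw":0},{"translation":[0,-65,64],"twist":[0,0,0],"claw":0},{"translation":[0,-80,64],"twist":[0,0,0],"claw":0},{"translation":[0,-95,64],"twist":[0,0,0],"claw":0}]'; python3 -m creep '[{"translation":[0,-10,0],"twist":[0,0,0],"claw":0},{"translation":[0,-20,0],"twist":[0,0,0],"claw":0},{"translation":[0,-25,0],"twist":[0,0,0],"claw":0}]'
python3 - <<'E'
from h import *
f=grab_frame('top'); save(f,'t2.png',(340,190,480,330),4)
w=ctrl.get_state()['eef_pos']; c,s=np.cos(-.26),np.sin(-.26); d=w[:2]-BOX[:2]; print('box xy',c*d[0]+s*d[1],-s*d[0]+c*d[1])
print([(q['p'],onz(f,q['point'],.078)[:2].round(4)) for q in spot_point(f,'ridge_top')])
E
```

```text
time_s: 4.65
eef_pos: [0.4814, -0.1498, 0.0684]
orientation: [3.14, -0.004, -0.266]
contact_force: [0.1, -2.8, -2.9]
grip_width: 0.005
finger_force: 1.3
time_s: 4.95
eef_pos: [0.4875, -0.1243, 0.067]
orientation: [-3.142, -0.002, -0.264]
contact_force: [0.3, -1.6, 1.6]
grip_width: 0.005
finger_force: 1.1
box xy 0.00028512378117475767 0.02168702554621551
[(0.67, array([ 0.4915, -0.1051]))]
```

```bash
python3 -m creep '[{"translation":[0,-4,0],"twist":[0,0,0],"claw":0},{"translation":[0,-7,0],"twist":[0,0,0],"claw":0},{"translation":[0,-7,0],"twist":[0,0,0],"claw":0}]';python3 -m creep '[{"translation":[0,-4,0],"twist":[0,0,0],"claw":0},{"translation":[0,-4,0],"twist":[0,0,0],"claw":0}]'
```

```text
time_s: 5.35
eef_pos: [0.4881, -0.1176, 0.0656]
orientation: [-3.141, 0.0, -0.265]
contact_force: [0.1, -1.6, 0.7]
grip_width: 0.005
finger_force: 0.1
time_s: 5.55
eef_pos: [0.4891, -0.1138, 0.0655]
orientation: [3.142, 0.0, -0.265]
contact_force: [-0.5, -1.9, 1.4]
grip_width: 0.001
finger_force: 0.7
```

```bash
python3 -m creep '[{"translation":[0,-4,0],"twist":[0,0,0],"claw":0},{"translation":[0,-4,0],"twist":[0,0,0],"claw":0}]';python3 -m creep '[{"translation":[0,-4,0],"twist":[0,0,0],"claw":0},{"translation":[0,-4,0],"twist":[0,0,0],"claw":0}]'; python3 -m creep '[{"translation":[0,-3,0],"twist":[0,0,0],"claw":0},{"translation":[0,-3,0],"twist":[0,0,0],"claw":0}]'
```

```text
time_s: 5.75
eef_pos: [0.4891, -0.1136, 0.0656]
orientation: [3.137, 0.001, -0.267]
contact_force: [-3.0, -12.4, 0.8]
grip_width: 0.008
finger_force: 6.2
time_s: 5.95
eef_pos: [0.4891, -0.1134, 0.0656]
orientation: [3.134, 0.001, -0.27]
contact_force: [-5.2, -23.1, 3.4]
grip_width: 0.005
finger_force: 11.7
time_s: 6.15
eef_pos: [0.489, -0.1133, 0.0656]
orientation: [3.131, 0.002, -0.272]
contact_force: [-7.6, -30.9, 5.6]
grip_width: 0.004
finger_force: 15.8
```

The cover has reached its end stop, with the force climbing at 32 N and no further motion. I'll back off, rise and go to the bearing.

```bash
python3 -m creep '[{"translation":[0,15,0],"twist":[0,0,0],"claw":0},{"translation":[0,20,0],"twist":[0,0,0],"claw":0},{"translation":[0,20,-50],"twist":[0,0,0],"claw":0},{"translation":[0,20,-100],"twist":[0,0,0],"claw":0},{"translation":[0,20,-150],"twist":[0,0,0],"claw":0},{"translation":[0,20,-150],"twist":[0,0,0],"claw":0}]'
python3 - <<'E'
from h import *
f=grab_frame('top'); save(f,'t3.png',(340,190,480,330),4)
for z in (.12,.006): rel([.530,.3003,z],-.226)
E
```

```text
time_s: 6.75
eef_pos: [0.4906, -0.1218, 0.2221]
orientation: [-3.14, -0.011, -0.263]
contact_force: [0.5, 0.5, -0.2]
grip_width: 0.006
finger_force: 0.0
translation [ -71.1 -418.1   98.8] twist [-0.  -0.4 -2.2]
translation [ -71.9 -418.   212.8] twist [-0.  -0.4 -2.2]
```

View pics/t3.png

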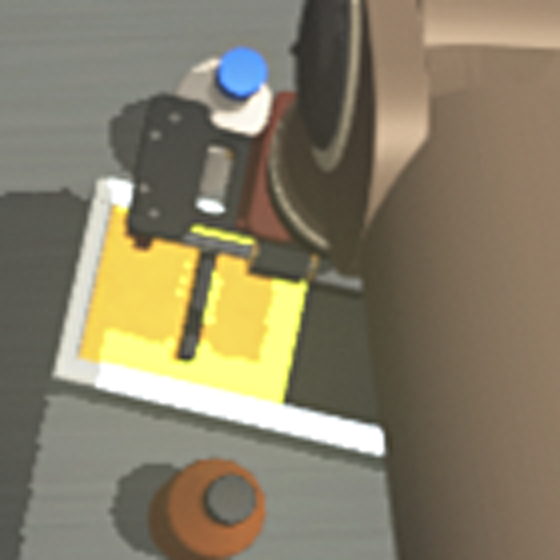

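The cover (yellow, ridge at crop (200,305)) lies against the end bar, the bay to its right is open, and the bottle and jug are standing.

```bash
python3 -m creep '[{"translation":[-71,-418,0],"twist":[0,0,-2.2],"claw":0.8},{"translation":[-71,-418,0],"twist":[0,0,-2.2],"claw":0.8},{"translation":[-71,-418,0],"twist":[0,0,-2.2],"claw":0.8},{"translation":[-71,-418,0],"twist":[0,0,-2.2],"claw":0.8},{"translation":[-71,-418,0],"twist":[0,0,-2.2],"claw":0.8},{"translation":[-71,-418,0],"twist":[0,0,-2.2],"claw":0.8},{"translation":[-71,-418,0],"twist":[0,0,-2.2],"claw":0.8},{"translation":[-71,-418,0],"twist":[0,0,-2.2],"claw":0.8},{"translation":[-71,-418,99],"twist":[0,0,-2.2],"claw":0.8},{"translation":[-71,-418,99],"twist":[0,0,-2.2],"claw":0.8}]'; python3 -m creep '[{"translation":[0,0,0],"twist":[0,0,0],"claw":0.8}]'
python3 - <<'E'
from h import *
for z in (.12,.04,.007): rel([.530,.3003,z],-.226)
f=grab_frame('side'); save(f,'s3.png',(200,270,400,420),4)
E
```

```text
time_s: 7.8
eef_pos: [0.5265, 0.3024, 0.1167]
orientation: [-3.139, 0.0, -0.223]
contact_force: [0.1, -1.1, -0.7]
grip_width: 0.801
finger_force: 0.0
time_s: 7.9
eef_pos: [0.522, 0.2989, 0.1105]
orientation: [3.134, 0.011, -0.222]
contact_force: [-0.1, -0.7, -0.4]
grip_width: 0.802
finger_force: 0.0
translation [ 7.4 -3.1 -9.6] twist [0.4 0.6 0.2]
translation [ 8.3 -3.7 70.4] twist [0.4 0.6 0.2]
translation [  8.7  -3.9 103.4] twist [0.4 0.6 0.2]
```

View pics/s3.png

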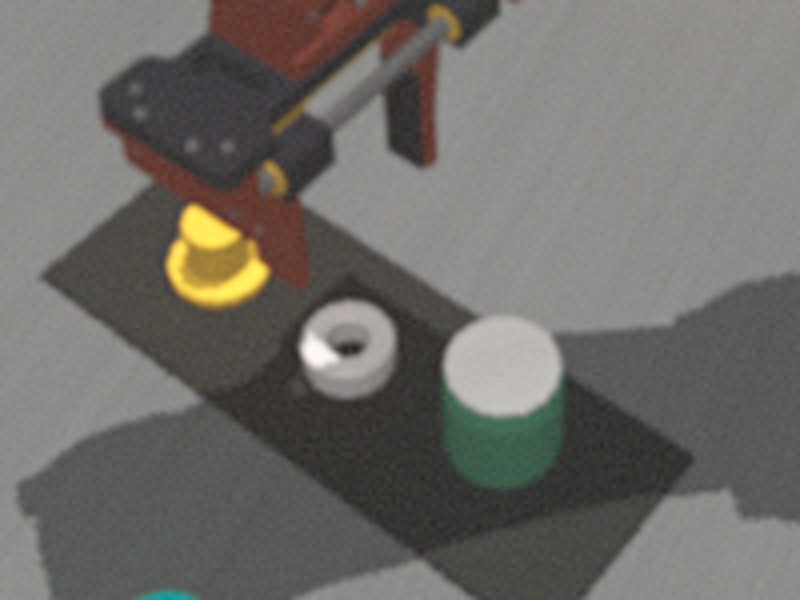

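The fingers are open above the row, with the bearing at crop (348,348) between the bushing and the tin, which are clear. I'll settle, then correct.

```bash
python3 -m creep '[{"translation":[0,0,30],"twist":[0,0,0],"claw":0.8},{"translation":[0,0,60],"twist":[0,0,0],"claw":0.8},{"translation":[0,0,60],"twist":[0,0,0],"claw":0.8},{"translation":[0,0,60],"twist":[0,0,0],"claw":0.8},{"translation":[0,0,60],"twist":[0,0,0],"claw":0.8},{"translation":[0,0,60],"twist":[0,0,0],"claw":0.8}]'
python3 - <<'E'
from h import *
for z in (.007,): rel([.530,.3003,z],-.226)
E
```

```text
time_s: 8.55
eef_pos: [0.5287, 0.2994, 0.0606]
orientation: [-3.14, -0.002, -0.227]
contact_force: [-0.3, 0.6, 1.3]
grip_width: 0.802
finger_force: 0.0
translation [ 0.9 -1.  53.7] twist [-0.1 -0.1 -0. ]
```

```bash
python3 -m creep '[{"translation":[1,-1,15],"twist":[0,0,0],"claw":0.8},{"translation":[1,-1,30],"twist":[0,0,0],"claw":0.8},{"translation":[1,-1,43],"twist":[0,0,0],"claw":0.8},{"translation":[1,-1,53],"twist":[0,0,0],"claw":0.8},{"translation":[1,-1,53],"twist":[0,0,0],"claw":0.8},{"translation":[1,-1,53],"twist":[0,0,0],"claw":0.8},{"translation":[1,-1,53],"twist":[0,0,0],"claw":0.3},{"translation":[1,-1,53],"twist":[0,0,0],"claw":0.3},{"translation":[1,-1,53],"twist":[0,0,0],"claw":0.3},{"translation":[1,-1,53],"twist":[0,0,0],"claw":0.3}]' 25; python3 -m creep '[{"translation":[0,0,0],"twist":[0,0,0],"claw":0.3},{"translation":[0,0,0],"twist":[0,0,0],"claw":0.3}]'
```

```text
time_s: 9.55
eef_pos: [0.5287, 0.2996, 0.0053]
orientation: [3.141, 0.0, -0.226]
contact_force: [0.2, -0.3, -0.2]
grip_width: 0.48
finger_force: 25.4
time_s: 9.75
eef_pos: [0.5287, 0.2996, 0.0053]
orientation: [3.141, 0.0, -0.226]
contact_force: [-0.1, -0.6, -0.5]
grip_width: 0.472
finger_force: 25.0
```

```bash
python3 -m creep '[{"translation":[0,0,-20],"twist":[0,0,0],"claw":0.3},{"translation":[0,0,-55],"twist":[0,0,0],"claw":0.3},{"translation":[0,0,-100],"twist":[0,0,0],"claw":0.3},{"translation":[0,0,-150],"twist":[0,0,0],"claw":0.3},{"translation":[0,0,-195],"twist":[0,0,0],"claw":0.3},{"translation":[0,0,-195],"twist":[0,0,0],"claw":0.3}]'
python3 - <<'E'
from h import *
a=B2w(0,-.058,0)
for z in (.2,.0): rel([a[0],a[1],z],-.262)
E
```

```text
time_s: 10.35
eef_pos: [0.5314, 0.3019, 0.2076]
orientation: [-3.134, -0.008, -0.226]
contact_force: [0.3, 0.4, 0.1]
grip_width: 0.473
finger_force: 25.0
translation [ 49.5 504.3   4.1] twist [-0.4 -0.5  2. ]
translation [ 47.9 505.8 204.1] twist [-0.4 -0.5  2. ]
```

```bash
python3 -m creep '[{"translation":[8,40,0],"twist":[0,0,0],"claw":0.3},{"translation":[13,85,0],"twist":[0,0,1],"claw":0.3},{"translation":[18,130,0],"twist":[0,0,1],"claw":0.3},{"translation":[23,175,0],"twist":[0,0,2],"claw":0.3},{"translation":[27,220,0],"twist":[0,0,2],"claw":0.3},{"translation":[32,265,0],"twist":[0,0,2],"claw":0.3},{"translation":[36,310,0],"twist":[0,0,2],"claw":0.3},{"translation":[40,355,0],"twist":[0,0,2],"claw":0.3},{"translation":[44,400,0],"twist":[0,0,2],"claw":0.3},{"translation":[46,440,0],"twist":[0,0,2],"claw":0.3}]'; python3 -m creep '[{"translation":[2,35,0],"twist":[0,0,0],"claw":0.3},{"translation":[2,60,0],"twist":[0,0,0],"claw":0.3},{"translation":[2,63,0],"twist":[0,0,0],"claw":0.3},{"translation":[2,63,20],"twist":[0,0,0],"claw":0.3},{"translation":[2,63,50],"twist":[0,0,0],"claw":0.3},{"translation":[2,63,80],"twist":[0,0,0],"claw":0.3},{"translation":[2,63,100],"twist":[0,0,0],"claw":0.3},{"translation":[2,63,100],"twist":[0,0,0],"claw":0.3},{"translation":[2,63,100],"twist":[0,0,0],"claw":0.3}]'
python3 - <<'E'
from h import *
a=B2w(0,-.058,0)
for z in (.0075,): rel([a[0],a[1],z],-.262)
f=grab_frame('side'); save(f,'s4.png',(330,130,470,270),4)
E
```

```text
time_s: 11.35
eef_pos: [0.4739, -0.1418, 0.2]
orientation: [3.141, 0.0, -0.262]
contact_force: [0.8, -0.2, -0.4]
grip_width: 0.478
finger_force: 25.0
time_s: 12.25
eef_pos: [0.4607, -0.2, 0.1005]
orientation: [-3.141, 0.001, -0.26]
contact_force: [0.3, -0.2, -0.5]
grip_width: 0.479
finger_force: 25.0
translation [ 5.9 -0.9 93. ] twist [-0.   0.   0.1]
```

View pics/s4.png

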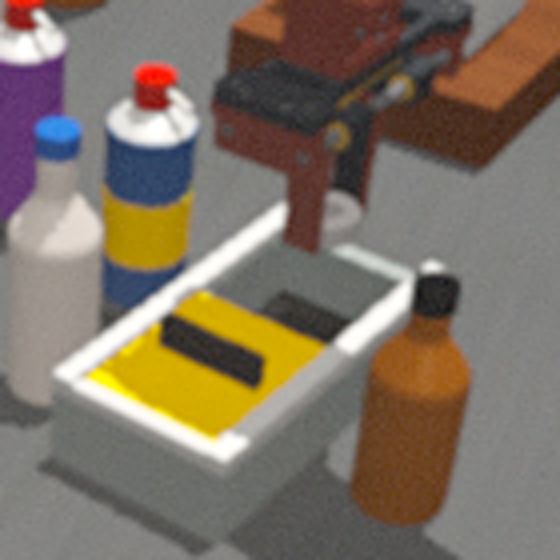

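The bearing is held between the fingers (crop (340,212)), directly over the open bay, and the cover is fully open.

```bash
python3 -m creep '[{"translation":[6,-1,0],"twist":[0,0,0],"claw":0.3},{"translation":[6,-1,20],"twist":[0,0,0],"claw":0.3},{"translation":[6,-1,40],"twist":[0,0,0],"claw":0.3},{"translation":[6,-1,60],"twist":[0,0,0],"claw":0.3},{"translation":[6,-1,75],"twist":[0,0,0],"claw":0.3},{"translation":[6,-1,82],"twist":[0,0,0],"claw":0.3},{"translation":[6,-1,82],"twist":[0,0,0],"claw":0.3},{"translation":[6,-1,82],"twist":[0,0,0],"claw":0.3}]'; python3 -m creep '[{"translation":[0,0,3],"twist":[0,0,0],"claw":0.3},{"translation":[0,0,6],"twist":[0,0,0],"claw":0.3},{"translation":[0,0,8],"twist":[0,0,0],"claw":0.3},{"translation":[0,0,8],"twist":[0,0,0],"claw":0.3},{"translation":[0,0,8],"twist":[0,0,0],"claw":0.3}]'
```

```text
time_s: 13.1
eef_pos: [0.4674, -0.2016, 0.0193]
orientation: [3.141, -0.001, -0.261]
contact_force: [-0.6, -0.1, -1.3]
grip_width: 0.472
finger_force: 25.0
time_s: 13.6
eef_pos: [0.4666, -0.2014, 0.0105]
orientation: [3.142, 0.0, -0.261]
contact_force: [0.2, -0.3, -1.0]
grip_width: 0.476
finger_force: 25.0
```

```bash
python3 -m creep '[{"translation":[0,0,1],"twist":[0,0,0],"claw":0.3},{"translation":[0,0,2],"twist":[0,0,0],"claw":0.3},{"translation":[0,0,2.5],"twist":[0,0,0],"claw":0.3},{"translation":[0,0,2.5],"twist":[0,0,0],"claw":0.3}]'; python3 -m creep '[{"translation":[0,0,0.5],"twist":[0,0,0],"claw":0.3},{"translation":[0,0,1],"twist":[0,0,0],"claw":0.3},{"translation":[0,0,1],"twist":[0,0,0],"claw":0.3}]'
```

```text
time_s: 14.0
eef_pos: [0.4665, -0.2014, 0.0079]
orientation: [3.142, 0.0, -0.261]
contact_force: [-0.0, -0.7, 0.2]
grip_width: 0.471
finger_force: 25.0
time_s: 14.3
eef_pos: [0.4667, -0.2014, 0.0072]
orientation: [3.141, -0.0, -0.261]
contact_force: [-1.3, 0.3, 2.9]
grip_width: 0.477
finger_force: 25.0
```

Contact with the floor is made, so I'll release and rise.

```bash
python3 -m creep '[{"translation":[0,0,0],"twist":[0,0,0],"claw":0.6},{"translation":[0,0,0],"twist":[0,0,0],"claw":0.6},{"translation":[0,0,0],"twist":[0,0,0],"claw":0.6},{"translation":[0,0,-15],"twist":[0,0,0],"claw":0.6},{"translation":[0,0,-40],"twist":[0,0,0],"claw":0.6},{"translation":[0,0,-90],"twist":[0,0,0],"claw":0.6},{"translation":[0,0,-140],"twist":[0,0,0],"claw":0.4},{"translation":[0,0,-190],"twist":[0,0,0],"claw":0},{"translation":[0,0,-210],"twist":[0,0,0],"claw":0},{"translation":[0,0,-210],"twist":[0,0,0],"claw":0}]'; python3 -m creep '[{"translation":[0,0,0],"twist":[0,0,0],"claw":0},{"translation":[0,0,0],"twist":[0,0,0],"claw":0}]'
python3 - <<'E'
from h import *
f=grab_frame('side'); save(f,'s5.png',(330,130,470,270),4)
for z in (.21,.175,.165): rel([.5813,-.2178,z],-.262)
E
```

```text
time_s: 15.3
eef_pos: [0.4684, -0.2021, 0.2205]
orientation: [3.141, -0.007, -0.261]
contact_force: [-0.1, 0.2, 0.6]
grip_width: 0.279
finger_force: 0.0
time_s: 15.5
eef_pos: [0.4657, -0.2011, 0.2154]
orientation: [-3.141, 0.003, -0.261]
contact_force: [0.4, -0.0, -0.0]
grip_width: 0.091
finger_force: 0.0
translation [116.  -13.7   4.9] twist [-0.   0.2  0.1]
translation [116.2 -13.7  39.9] twist [-0.   0.2  0.1]
translation [116.2 -13.7  49.9] twist [-0.   0.2  0.1]
```

View pics/s5.png

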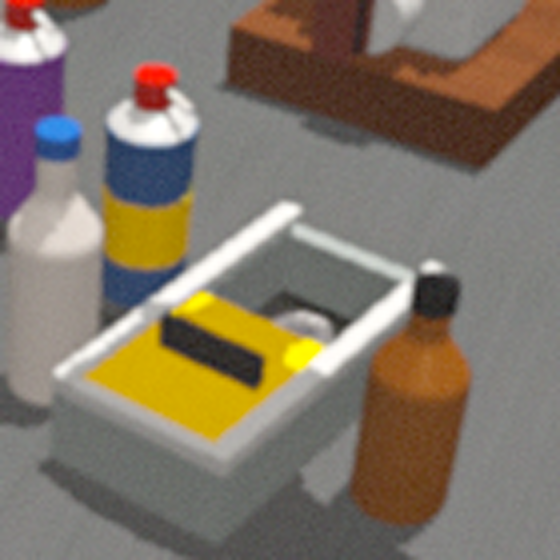

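The bearing lies flat in the bay (crop (305,325)) with the cover still open. Next I'll move above the blue canister's cap.

```bash
python3 -m creep '[{"translation":[40,-5,0],"twist":[0,0,0],"claw":0},{"translation":[80,-10,0],"twist":[0,0,0],"claw":0},{"translation":[105,-14,0],"twist":[0,0,0],"claw":0},{"translation":[115,-14,0],"twist":[0,0,0],"claw":0},{"translation":[115,-14,10],"twist":[0,0,0],"claw":0},{"translation":[115,-14,25],"twist":[0,0,0],"claw":0},{"translation":[115,-14,30],"twist":[0,0,0],"claw":0},{"translation":[115,-14,30],"twist":[0,0,0],"claw":0},{"translation":[115,-14,30],"twist":[0,0,0],"claw":0}]'
python3 - <<'E'
from h import *
f=grab_frame('side'); save(f,'s6.png',(320,100,460,240),4)
for z in (.170,.162): rel([.5813,-.2178,z],-.262)
E
```

```text
time_s: 16.45
eef_pos: [0.5808, -0.2177, 0.1872]
orientation: [3.141, -0.0, -0.262]
contact_force: [-0.1, 0.1, -0.0]
grip_width: 0.003
finger_force: 0.0
translation [ 0.2  0.  17.5] twist [ 0. -0.  0.]
translation [ 0.2  0.  25.5] twist [ 0. -0.  0.]
```

View pics/s6.png

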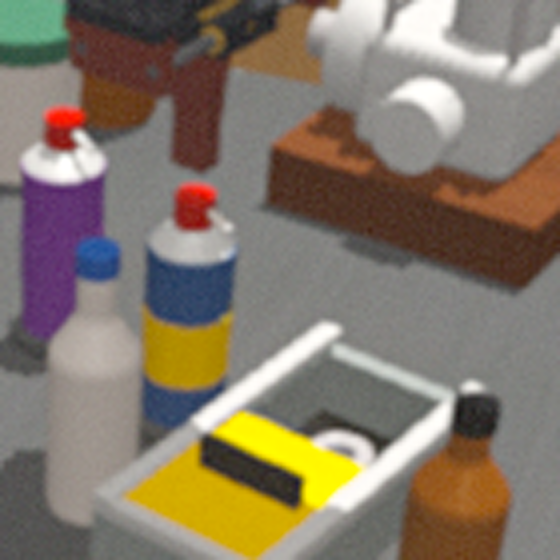

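The closed fingers (crop (197,160)) sit right above the red cap (197,197) of the blue canister. I'll press down, with each call ending on a force reading.

```bash
python3 -m creep '[{"translation":[0,0,10],"twist":[0,0,0],"claw":0},{"translation":[0,0,17],"twist":[0,0,0],"claw":0},{"translation":[0,0,21],"twist":[0,0,0],"claw":0},{"translation":[0,0,24],"twist":[0,0,0],"claw":0},{"translation":[0,0,26],"twist":[0,0,0],"claw":0},{"translation":[0,0,26],"twist":[0,0,0],"claw":0}]'; python3 -m creep '[{"translation":[0,0,1],"twist":[0,0,0],"claw":0},{"translation":[0,0,2],"twist":[0,0,0],"claw":0},{"translation":[0,0,2],"twist":[0,0,0],"claw":0}]'
```

```text
time_s: 17.1
eef_pos: [0.5812, -0.2176, 0.1624]
orientation: [3.141, -0.0, -0.261]
contact_force: [-5.2, 1.5, 12.4]
grip_width: 0.006
finger_force: 5.9
time_s: 17.4
eef_pos: [0.5813, -0.2176, 0.1621]
orientation: [3.141, -0.001, -0.261]
contact_force: [-9.6, 2.4, 23.6]
grip_width: 0.008
finger_force: 11.7
```

The cap is fully down (z 0.162, 24 N). I'll release it and move over behind the ridge.

```bash
python3 -m creep '[{"translation":[0,0,-10],"twist":[0,0,0],"claw":0},{"translation":[0,0,-40],"twist":[0,0,0],"claw":0},{"translation":[0,0,-70],"twist":[0,0,0],"claw":0},{"translation":[0,0,-70],"twist":[0,0,0],"claw":0}]'
python3 - <<'E'
from h import *
a=B2w(0,.086,0)
for z in (.23,.066): rel([a[0],a[1],z],-.262)
E
```

```text
time_s: 17.8
eef_pos: [0.5834, -0.218, 0.2332]
orientation: [3.141, -0.007, -0.261]
contact_force: [-0.3, 0.6, -1.0]
grip_width: 0.005
finger_force: 0.0
translation [-117.6 -130.7    2.4] twist [ 0.  -0.4  0. ]
translation [-118.7 -130.7  166.3] twist [ 0.  -0.4  0. ]
```

```bash
python3 -m creep '[{"translation":[-40,-10,0],"twist":[0,0,0],"claw":0},{"translation":[-80,-40,0],"twist":[0,0,0],"claw":0},{"translation":[-116,-80,0],"twist":[0,0,0],"claw":0},{"translation":[-116,-120,0],"twist":[0,0,0],"claw":0},{"translation":[-116,-131,20],"twist":[0,0,0],"claw":0},{"translation":[-116,-131,60],"twist":[0,0,0],"claw":0},{"translation":[-116,-131,100],"twist":[0,0,0],"claw":0},{"translation":[-116,-131,120],"twist":[0,0,0],"claw":0},{"translation":[-116,-131,120],"twist":[0,0,0],"claw":0},{"translation":[-116,-131,120],"twist":[0,0,0],"claw":0}]'
python3 - <<'E'
from h import *
a=B2w(0,.086,0)
rel([a[0],a[1],.066],-.262)
f=grab_frame('side'); save(f,'s7.png',(320,120,460,260),4)
print([(q['p'],onz(f,q['point'],.078)[:2].round(4)) for q in spot_point(f,'ridge_top')], B2w(0,.049,.078))
E
```

```text
time_s: 18.8
eef_pos: [0.503, -0.0609, 0.1089]
orientation: [-3.142, 0.001, -0.261]
contact_force: [0.6, -0.0, 1.0]
grip_width: 0.008
finger_force: 0.0
translation [ 0.7  0.3 42.9] twist [-0.   0.   0.1]
[(0.69, array([ 0.4958, -0.1029]))] [ 0.49409695 -0.09714689  0.078     ]
```

View pics/s7.png

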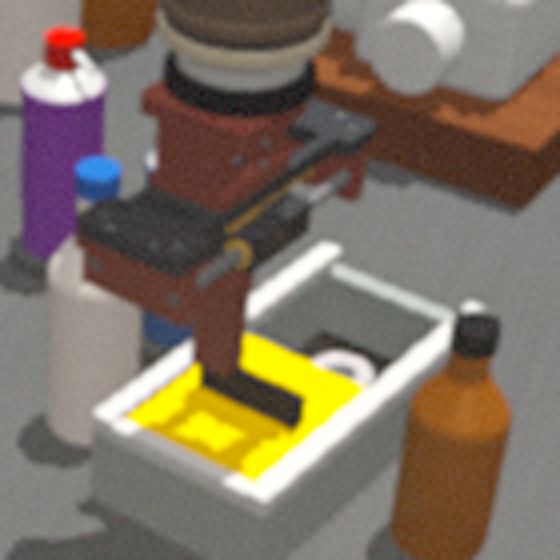

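The fingers are above the +y side of the ridge (ridge at crop (250,395)), and the jug and bottle are clear. I'll lower and push shut.

```bash
python3 -m creep '[{"translation":[0,0,20],"twist":[0,0,0],"claw":0},{"translation":[0,0,38],"twist":[0,0,0],"claw":0},{"translation":[0,0,43],"twist":[0,0,0],"claw":0},{"translation":[0,0,43],"twist":[0,0,0],"claw":0},{"translation":[0,15,43],"twist":[0,0,0],"claw":0},{"translation":[0,30,43],"twist":[0,0,0],"claw":0},{"translation":[0,45,43],"twist":[0,0,0],"claw":0},{"translation":[0,60,43],"twist":[0,0,0],"claw":0},{"translation":[0,75,43],"twist":[0,0,0],"claw":0},{"translation":[0,90,43],"twist":[0,0,0],"claw":0}]'; python3 -m creep '[{"translation":[0,10,0],"twist":[0,0,0],"claw":0},{"translation":[0,20,0],"twist":[0,0,0],"claw":0},{"translation":[0,28,0],"twist":[0,0,0],"claw":0},{"translation":[0,28,0],"twist":[0,0,0],"claw":0}]'; python3 -m creep '[{"translation":[0,4,0],"twist":[0,0,0],"claw":0},{"translation":[0,7,0],"twist":[0,0,0],"claw":0},{"translation":[0,7,0],"twist":[0,0,0],"claw":0}]'
```

```text
time_s: 19.9
eef_pos: [0.4803, -0.1479, 0.0674]
orientation: [-3.141, -0.001, -0.261]
contact_force: [-0.3, 2.9, -0.9]
grip_width: 0.004
finger_force: 1.3
time_s: 20.3
eef_pos: [0.4727, -0.1764, 0.0663]
orientation: [3.141, -0.001, -0.263]
contact_force: [-0.6, -0.2, 0.2]
grip_width: 0.004
finger_force: 0.0
time_s: 20.6
eef_pos: [0.4709, -0.1821, 0.066]
orientation: [3.141, -0.0, -0.261]
contact_force: [0.8, 1.0, 0.5]
grip_width: 0.005
finger_force: 0.1
```

```bash
python3 -m creep '[{"translation":[0,3,0],"twist":[0,0,0],"claw":0},{"translation":[0,5,0],"twist":[0,0,0],"claw":0},{"translation":[0,5,0],"twist":[0,0,0],"claw":0}]'; python3 -m creep '[{"translation":[0,3,0],"twist":[0,0,0],"claw":0},{"translation":[0,3,0],"twist":[0,0,0],"claw":0}]'
```

```text
time_s: 20.9
eef_pos: [0.4695, -0.187, 0.0659]
orientation: [3.141, -0.0, -0.261]
contact_force: [1.2, 1.3, 0.2]
grip_width: 0.003
finger_force: 0.3
time_s: 21.1
eef_pos: [0.4689, -0.1888, 0.066]
orientation: [-3.141, -0.0, -0.261]
contact_force: [1.6, 3.7, 1.0]
grip_width: 0.008
finger_force: 2.2
```

```bash
python3 -m creep '[{"translation":[0,3,0],"twist":[0,0,0],"claw":0},{"translation":[0,3,0],"twist":[0,0,0],"claw":0}]'; python3 -m creep '[{"translation":[0,3,0],"twist":[0,0,0],"claw":0},{"translation":[0,3,0],"twist":[0,0,0],"claw":0}]'; python3 -m creep '[{"translation":[0,3,0],"twist":[0,0,0],"claw":0},{"translation":[0,3,0],"twist":[0,0,0],"claw":0}]'
```

```text
time_s: 21.3
eef_pos: [0.4689, -0.1889, 0.066]
orientation: [-3.138, 0.0, -0.259]
contact_force: [3.3, 12.9, 1.4]
grip_width: 0.008
finger_force: 6.5
time_s: 21.5
eef_pos: [0.4689, -0.189, 0.066]
orientation: [-3.135, 0.0, -0.257]
contact_force: [3.8, 20.7, 3.3]
grip_width: 0.006
finger_force: 10.6
time_s: 21.7
eef_pos: [0.4688, -0.1891, 0.066]
orientation: [-3.132, 0.0, -0.255]
contact_force: [6.6, 28.7, 3.6]
grip_width: 0.005
finger_force: 14.8
```

The end stop is reached. I'll back off, rise well clear and check.

```bash
python3 -m creep '[{"translation":[0,-13,0],"twist":[0,0,0],"claw":0},{"translation":[0,-20,0],"twist":[0,0,0],"claw":0},{"translation":[0,-20,-50],"twist":[0,0,0],"claw":0},{"translation":[0,-20,-100],"twist":[0,0,0],"claw":0},{"translation":[0,-20,-150],"twist":[0,0,0],"claw":0},{"translation":[0,-20,-200],"twist":[0,0,0],"claw":0},{"translation":[0,-20,-240],"twist":[0,0,0],"claw":0},{"translation":[0,-20,-240],"twist":[0,0,0],"claw":0},{"translation":[0,-20,-240],"twist":[0,0,0],"claw":0},{"translation":[0,-20,-240],"twist":[0,0,0],"claw":0}]'
python3 - <<'E'
from h import *
f=grab_frame('side'); save(f,'s8.png',(200,100,500,420),1.8)
E
```

```text
time_s: 22.7
eef_pos: [0.4706, -0.1794, 0.3047]
orientation: [3.141, 0.002, -0.262]
contact_force: [1.2, 0.3, -0.2]
grip_width: 0.006
finger_force: 0.0
```

View pics/s8.png

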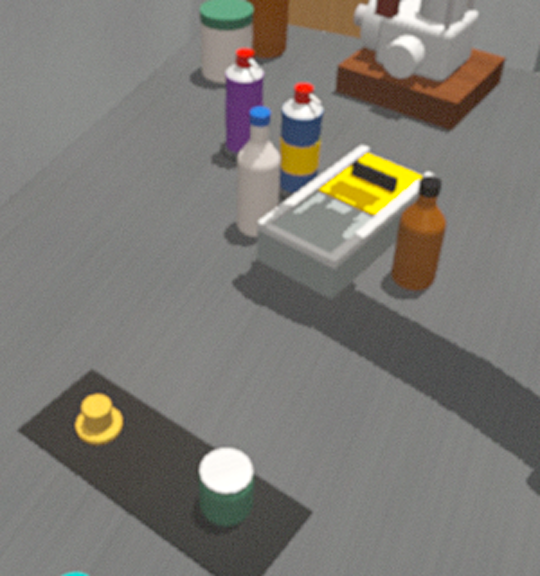

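The cover is fully shut (ridge at crop (375,175)), the cap is up, and the bottle, jug, tin and bushing stand where they were.

```bash
python3 -c "
from cell import ctrl
print(ctrl.sign_off())"
```

```text
the job is handed in; nothing more can be done
None
```

I've handed the job in at about 23 s of the 72 s: cover pushed open to its stop, bearing set down in the bay, cap pressed fully and released, cover pushed shut to its stop, and the other items left standing where they were.

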